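# Set a block up against the folded-down stop and clamp it

## Robot

A 6-joint arm with a two-finger parallel gripper is mounted at the origin on the work surface. World frame = base frame: x ahead of the robot, y to its left, z up, the work surface at z = 0. Lengths are in m, angles in rad, forces in N, time in s.
With the tool pointing down it reaches from about 0.375 to 0.825 m from the base axis. Payload 5.5 kg.
Tool frame: the origin (TCP) lies midway between the tips of the shut fingers; the grasp point (between the pads) lies 19 mm behind it; z points along the fingers, y is the line along which they close (so a half turn about z gives the same grasp; the last joint's range is limited). The gripper opens to 85 mm and grips with 20 to 120 N. Pads are 22 mm wide; open, the fingers measure 114 mm over their backs; the gripper's body (76 mm by 85 mm) begins 54 mm behind the grasp point. The pads swing forward as they close: fully open they stand 13 mm farther back than shut.
Start: joints at [1.111, 0.314, -0.047, 1.21, 0, 1.571], TCP at [0.266, 0.538, 0.231] pointing down, gripper open.
Joint ranges: [-2.67, 2.67], [-0.69, 1.73], [-1.03, 1.25], [-2.08, 2.16], [-1.42, 1.45], [-3.14, 3.14]. Speed limits (rad/s): [2.39, 2.39, 3.01, 3.14, 3.14, 3.14].

## Interface

Orientations are given as a unit quaternion [w, x, y, z].
In Python, from bench import bot gives the robot as it stands.
- The arm moves only by the shell command python3 -m inch 'ROWS' [FORCE]. ROWS is JSON, a list of rows, each a list of 7 numbers: the turn, a rotation vector about the world's x, y, z normalised to -1 to 1, where 1 is 45 degrees, then the shift along the world's x, y, z normalised to -1 to 1, where 1 is 150 mm, then the opening, from 0 (shut) to 1 (fully open). A call has 1 to 5 rows; each row is the pose to reach, as a shift and turn from the pose commanded when the call began; what a row does not reach only later rows make up. A row lasts 1/8 s, in which the tool goes at most 62.5 mm and 10.7 degrees, less where a joint would pass 70% of its speed; a pose out of reach is approached as far as the arm can. A call with a number of a shift or a turn outside -1 to 1 is refused whole. A call with a gripper value outside its range is refused whole. The fingers move at their own pace and stop on an object; FORCE is the grip in N (left out, the last holds). Time passes only in rows, so rows that repeat a pose let the fingers close. It gives the time, the measured TCP pose, the force, the opening and the grip force at its end, in the units of the state.
- bot.observe(): the state, without advancing time (a new reading comes with each control period).
- bot.capture(name): name is "scene" or "top" or "wrist"; returns the picture (480x640x3 uint8, blue, green, red); there is no depth.
- bot.get_calibration(name): a dict with "camera_matrix" (3x3 intrinsics, pixels), "R" (3x3) and "t" (3): a world point X has camera coordinates R X + t; the wrist camera has in their place "tool_from_camera" (4x4, takes a point from camera to tool coordinates, whose origin is the TCP and whose axes are the flange's). Camera axes: x right, y down, z forward; pixel columns grow to the right and rows downward; lengths in m; the calibration is good to about 2 mm. A picture is of the moment at which its call begins: read the wrist's pose just before it. get_calibration takes no time and is no camera call.
- bot.sign_off(): hands the job in; it is judged then, once.
The state is a dict: "time_s": time; "joint_pos": joint angles; "qd": joint speeds; "joint_efforts": joint torques, N m; "eef_pos": TCP position; "ee_rot": TCP orientation; "wrist_force": force on the tool from outside, world axes, zero at the start; "ft_torque": the same for the moment, N m; "finger_gap": finger opening in m; "finger_force": force on a finger pad.
Only numpy, scipy, OpenCV 4.12 (cv2) and the standard library are available. Lean on these libraries where they do the work, as an engineer would, in place of code of your own. Each camera call takes 0.05 s, during which the arm holds its last target. There are 200 camera calls.

## Task

Set the aluminium block up for drilling: keeping it flat on the plate, slide it flush against the fence and along to whichever of the two flip stops is folded down, and press it firmly and steadily for a moment, but without ramming, against that stop. Then swing over the clamp on that side and press its foot firmly and steadily down onto the block; leave the other clamp open and everything else on the bench where it is.

Things in the scene. Friction and masses are not known exactly. Their poses are not given: they have to be found in the camera images.
- fixture: Drilling fixture fixed to the bench: a steel plate 270 x 420 mm, 15 mm thick, with an aluminium fence 20 mm thick, 340 mm long (along y) and 25 mm high above the plate. Origin: on the bench under the middle of the fence's front face (the face toward the robot). x points from the robot through the fence, y along the fence to the left, z up; the plate reaches from x = -155 to 115 mm.
- block: Plain aluminium block with four small dark holes in its top, 60 mm (x) by 110 mm (y) by 35 mm high, about 0.6 kg, lying on the plate in front of the fence. Origin: centre of its underside. Against the fence its centre is at fixture x = -30 mm; against the stop its centre is 61 mm from the stop's origin along y.
- stop_down: The flip stop that is folded down: a 12 mm thick (along y) steel finger reaching 46 mm out from the fence towards the robot over the plate, its lower part 16 to 52 mm above the bench. Origin: on the bench under the fence's front face, in the middle of its thickness; axes as the fixture's. It sits 130 mm left or right of the fixture's middle.
- stop_up: The other flip stop, folded up and back on top of the fence (to 102 mm above the bench); the block can pass under it. Origin and axes as for stop_down.
- clamp_left (a joint): Left clamp (fixture y = +69 mm): flat steel arm 14 mm wide, 12 mm thick, on a stiff level hinge that stays where left; 28 mm black ball 110 mm from the hinge; 18 mm rubber foot 68 mm from it, sole 15.5 mm below the arm's middle line. Joint (rad): about 1.9 = open, standing up, leaning away from the robot; 0 = level, pointing to the robot, foot just on a block at the fence; goes to -0.12.
- clamp_right (a joint): Right clamp (fixture y = -69 mm): flat steel arm 14 mm wide, 12 mm thick, on a stiff level hinge that stays where left; 28 mm black ball 110 mm from the hinge; 18 mm rubber foot 68 mm from it, sole 15.5 mm below the arm's middle line. Joint (rad): about 1.9 = open, standing up, leaning away from the robot; 0 = level, pointing to the robot, foot just on a block at the fence; goes to -0.12.
- clamp_left_ball (a point): Centre of the left clamp's ball.
- clamp_right_ball (a point): Centre of the right clamp's ball.
- clamp_left_pivot (a point): Hinge of the left clamp: fixture x = +40 mm, 66 mm above the bench; the hinge runs along fixture y.
- clamp_right_pivot (a point): Hinge of the right clamp, likewise.
- clamp_left_foot (a point): Middle of the sole of the left clamp's foot.
- clamp_right_foot (a point): Middle of the sole of the right clamp's foot.
- nut: Bystander: steel hexagon nut 32 mm wide, 14 mm high, on the plate. Origin: centre of underside.
- jack: Bystander: small screw jack, 30 mm across, 30 mm high, on the plate. Origin: centre of underside.
- pin: Bystander: upright steel dowel, 20 mm across, 26 mm high, on the plate behind the fence between the clamps. Origin: centre of underside.
- chuck_key: Bystander: T-shaped drill chuck key, 80 mm long, on the bench.
- oil_bottle: Bystander: white bottle 56 mm across, 150 mm high, on the bench.
- wrench: Bystander: wrench 180 mm long lying on the bench.
- tin: Bystander: open steel tin 80 mm across, 60 mm high, on the bench.
- brush: Bystander: hand brush lying on the bench.
Not all that is in view belongs to the job. What is meant by the block is not brown, green or turquoise, and is the larger of those in its own colour.

How it is judged:
By the outcome, as a careful person would: the job done as asked, in the order asked, and still so for the second after the job is handed in, with the robot touching nothing.
It also fails if it takes over 64 s, if anything falls off the work surface, if the arm or the gripper's body presses on something with over 40 N, if the wrist force passes 120 N, or if a joint passes its speed limit or range.

## Working session

There is one attempt and no reset: what is moved stays moved. The work goes in short steps, Python scripts to look and compute and a shell command to move; the robot and the scene stay as the last step left them, time stands still between calls to the robot, and variables do not carry over. Pictures are saved under pics/ and viewed, at most 10 in all, crops included, and the job is handed in when it is done.

```bash
ls; mkdir -p pics
python3 - <<'E'
from bench import bot
import cv2,numpy as np
for n in("scene","top"):
    cv2.imwrite(f"pics/{n}0.png",bot.capture(n))
    c=bot.get_calibration(n);print(n,np.round(c["camera_matrix"],1).tolist(),(-np.array(c["R"]).T@c["t"]).round(3))
print(bot.observe())
E
```

```text
pics
scene [[583.2, 0.0, 321.2], [0.0, 583.2, 239.2], [0.0, 0.0, 1.0]] [ 1.346 -0.459  1.025]
top [[504.2, 0.0, 315.2], [0.0, 504.2, 242.5], [0.0, 0.0, 1.0]] [0.302 0.012 1.133]
{'time_s': 0.1, 'joint_pos': array([ 1.11101256e+00,  3.14198390e-01, -4.79446288e-02,  1.21022717e+00,
       -6.48789794e-06,  1.57079978e+00]), 'qd': array([-0.00153539, -0.0034271 ,  0.0032718 , -0.00040021,  0.00010896,
        0.00080521]), 'joint_efforts': array([ 8.94227542e-04, -5.40767741e+01,  3.40542376e+01,  1.11817181e-02,
       -1.69057438e-05, -1.22895111e-05]), 'eef_pos': array([0.26602516, 0.53722491, 0.23051008]), 'ee_rot': array([-1.76160046e-04,  2.27873861e-01,  9.73690343e-01, -7.66968160e-04]), 'wrist_force': array([-0.0941484 ,  0.6064168 ,  0.77125639]), 'ft_torque': array([-0.0093215 , -0.00695334,  0.02235699]), 'finger_force': 0.0, 'finger_gap': 0.08563575851616247}
```

View pics/scene0.png

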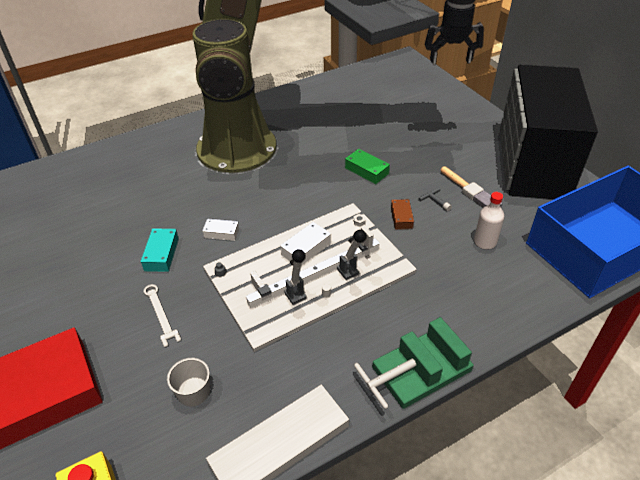

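View pics/top0.png

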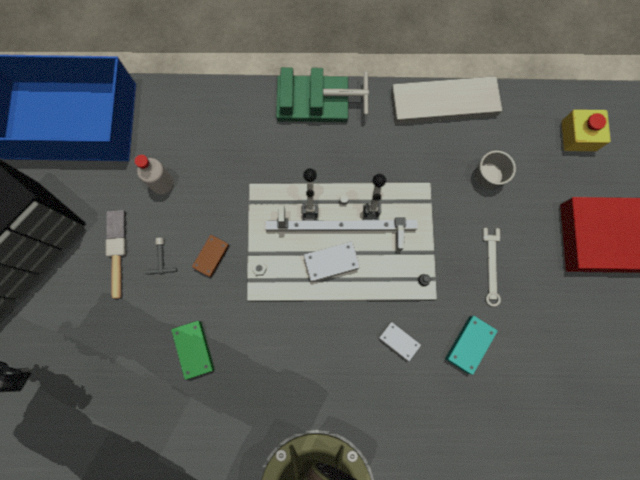

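The scene view shows the fixture at (310,270) with a white block on it at (306,242). In the top view, the aluminium-coloured candidates are the block at (331,262), on the plate with 4 holes, and the one at (400,341), which is smaller and on the bench. The larger one at (331,262) fits. The stop reaching out toward the robot is the right one at (400,235), and the one at (282,217) looks folded up. I'll confirm this in an enlarged crop.

Run:
```python
import cv2
a=cv2.imread("pics/top0.png")[160:370,235:450]
b=cv2.imread("pics/scene0.png")[195:350,195:425]
a=cv2.resize(a,(400,391),interpolation=cv2.INTER_CUBIC);b=cv2.resize(b,(400,270),interpolation=cv2.INTER_CUBIC)
import numpy as np
o=np.zeros((391,800,3),np.uint8);o[:,:400]=a;o[:270,400:]=b
cv2.imwrite("pics/crop.png",o)
```

```text
(no output)
```

View pics/crop.png

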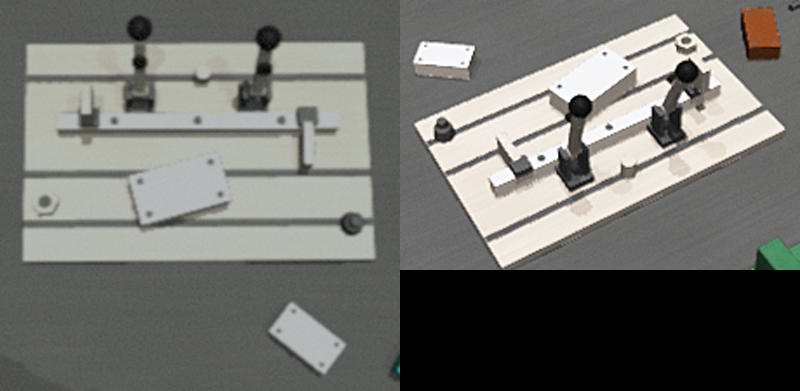

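The crop confirms it: the 4-hole block on the plate at (331,262) is the larger aluminium one, and the right stop (400,235) lies down over the plate. The left stop is folded up on the fence, and the nut (259,269) and jack (424,280) are clear of the block's path. Next I'll measure.

```bash
cat > h.py <<'E'
import numpy as np,cv2
from bench import bot
def ray(n,px):
    c=bot.get_calibration(n);K=np.array(c["camera_matrix"]);R=np.array(c["R"]);t=np.array(c["t"]).ravel()
    d=(R.T@np.linalg.inv(K)@np.c_[np.array(px,float).reshape(-1,2),np.ones(np.size(px)//2)].T).T
    return -R.T@t,d
def onz(n,px,z):
    o,d=ray(n,px);return o+d*((z-o[2])/d[:,2])[:,None]
def tri(pa,pb):
    o1,d1=ray("top",pa);o2,d2=ray("scene",pb);d1=d1[0];d2=d2[0]
    s=np.linalg.lstsq(np.c_[d1,-d2],o2-o1,rcond=None)[0]
    p,q=o1+s[0]*d1,o2+s[1]*d2;return (p+q)/2,np.linalg.norm(p-q)
E
python3 - <<'E'
from h import *
im=cv2.imread("pics/top0.png").astype(int)
for p in [(331,262),(345,250),(400,341),(300,255),(270,285),(380,290),(330,225),(402,240),(330,190)]: print(p,im[p[1],p[0]])
m=(im.min(2)>115).astype(np.uint8)
m[:, :240]=0;m[:,442:]=0;m[:175]=0;m[305:]=0
pts=np.argwhere(m)[:,::-1]
r=cv2.minAreaRect(pts.astype(np.float32));bx=cv2.boxPoints(r);print("plate px",bx.tolist());print(onz("top",bx,.015).round(4))
m2=((im[:,:,0]-im[:,:,2]>0)&(im.min(2)>110)).astype(np.uint8)
m2=cv2.morphologyEx(m2,cv2.MORPH_CLOSE,np.ones((5,5)))
cs,_=cv2.findContours(m2[170:380,230:450],cv2.RETR_EXTERNAL,cv2.CHAIN_APPROX_NONE,offset=(230,170))
for c in cs:
    if cv2.contourArea(c)>150:
        q=cv2.minAreaRect(c);b=cv2.boxPoints(q);w=onz("top",b,.05);print(q,w.mean(0).round(4),w[:,:2].round(4).tolist(),np.linalg.norm(np.diff(w,axis=0),axis=1).round(4))
E
```

```text
(331, 262) [187 186 181]
(345, 250) [186 186 180]
(400, 341) [186 184 180]
(300, 255) [119 127 129]
(270, 285) [175 184 179]
(380, 290) [173 184 179]
(330, 225) [187 186 181]
(402, 240) [177 182 179]
(330, 190) [174 186 181]
plate px [[246.29180908203125, 182.85797119140625], [435.33355712890625, 181.70526123046875], [436.04827880859375, 298.92041015625], [247.00653076171875, 300.0731201171875]]
[[ 0.6649  0.1688  0.015 ]
 [ 0.6744 -0.2695  0.015 ]
 [ 0.4028 -0.262   0.015 ]
 [ 0.3945  0.1564  0.015 ]]
((400.22216796875, 341.0216979980469), (38.793182373046875, 20.714805603027344), 38.04704284667969) [ 0.3101 -0.1745  0.05  ] [[0.3172, -0.129], [0.3517, -0.1565], [0.3027, -0.2202], [0.2688, -0.1924]] [0.0441 0.0803 0.0438]
((331.1461486816406, 260.6260681152344), (28.156137466430664, 50.58469772338867), 74.47589111328125) [ 0.4799 -0.0277  0.05  ] [[0.4938, 0.0339], [0.5255, -0.0725], [0.4656, -0.0888], [0.4346, 0.0165]] [0.111  0.0621 0.1098]
((340.472900390625, 224.46702575683594), (9.932450294494629, 107.03048706054688), 89.23609924316406) [ 0.5608 -0.0478  0.05  ] [[0.5687, 0.0708], [0.5755, -0.166], [0.5529, -0.1659], [0.5462, 0.07]] [0.2369 0.0226 0.2359]
```

```bash
cat >> h.py <<'E'
def fence(im):
    im=im.astype(int);m=(im[:,:,0]-im[:,:,2]>0)&(im.min(2)>110)
    cols=[];mid=[];n=[]
    for x in list(range(292,306))+list(range(316,366))+list(range(384,392)):
        r=np.where(m[214:236,x])[0]
        if 6<=len(r)<=13: cols.append(x);mid.append(214+r.mean());n.append(len(r))
    p=np.polyfit(cols,mid,1);return p,np.mean(n),len(n)
E
python3 - <<'E'
from h import *
im=cv2.imread("pics/top0.png")
p,w,n=fence(im);print(p,w,n)
e=onz("top",[(290,np.polyval(p,290)),(390,np.polyval(p,390))],.04);d=e[0]-e[1];print("fence mid line",e.round(4),"yaw",np.degrees(np.arctan2(-d[0],d[1])))
g=cv2.cvtColor(im,cv2.COLOR_BGR2GRAY);print(g[225,258:274],g[225,408:424]);print(g[228:250,395:408][::3])
# dark balls
s=cv2.imread("pics/scene0.png")
for nm,i,(x0,x1,y0,y1) in(("top",im,(365,395,165,190)),("top",im,(300,320,165,183)),("scene",s,(285,310,247,266)),("scene",s,(350,370,228,246))):
    k=(cv2.cvtColor(i,cv2.COLOR_BGR2GRAY)[y0:y1,x0:x1]<45).astype(np.uint8)
    k=cv2.morphologyEx(k,cv2.MORPH_OPEN,np.ones((5,5)))
    a=np.argwhere(k);print(nm,len(a),a.mean(0)[::-1]+(x0,y0),np.ptp(a,axis=0))
E
```

```text
[-1.72844002e-03  2.25298824e+02] 8.447761194029852 67
fence mid line [[ 0.5608  0.0642  0.04  ]
 [ 0.5645 -0.1586  0.04  ]] yaw 0.9540071549292454
[181 183 179 183 183 180 176 180 184 184 186 181 183 183 185 183] [184 184 185 185 184 181 186 182 184 180 181 181 179 180 178 178]
[[127 101 100 144 177 184 181 176 159 142 147 156 158]
 [ 98  84  87 141 178 184 182 182 163 128 113 112 114]
 [106  62  77 138 179 185 182 182 181 183 181 179 182]
 [110  63  78 137 178 185 186 181 172 163 176 179 180]
 [111  68  71 137 177 185 183 181 174 172 179 182 182]
 [112  74  77 137 178 185 184 182 176 173 178 184 183]
 [115  72  77 134 173 185 185 182 182 180 180 183 183]
 [116  74  56  57  61  66  70 114 158 175 179 179 178]]
top 85 [377.32941176 181.07058824] [10  9]
top 103 [309.41747573 175.61165049] [ 9 11]
scene 108 [298.28703704 256.34259259] [ 9 11]
scene 96 [359.59375    236.85416667] [ 8 11]
```

Run:
```python
from h import *
print("Rball",tri((378.8,180.5),(298.3,256.3)));print("Lball",tri((309.4,175.6),(359.8,236.9)))
print("stop edges/mid",onz("top",[(397.7,240),(400.7,240),(403.5,240)],.052).round(4))
o=np.array([.5542,-.0510]);y=np.radians(1.1)
R=np.array([[np.cos(y),-np.sin(y)],[np.sin(y),np.cos(y)]])
for n,f in dict(blockfinal=(-.03,-.069),rball=(.0756,-.069),lball=(.0756,.069),stop=(-.023,-.13),drag=(-.06,-.062)).items(): print(n,(o+R@f).round(4))
s=bot.observe();print(s["eef_pos"],((np.array([.480,-.028,.15])-s["eef_pos"])/.15).round(3))
```

```text
Rball (array([ 0.62312103, -0.11679567,  0.17167633]), np.float64(0.0007341875588183115))
Lball (array([0.63363188, 0.02206633, 0.16490588]), np.float64(0.0010903180279493367))
stop edges/mid [[ 0.5272 -0.1731  0.052 ]
 [ 0.5273 -0.1797  0.052 ]
 [ 0.5274 -0.1858  0.052 ]]
blockfinal [ 0.5255 -0.1206]
rball [ 0.6311 -0.1185]
lball [0.6285 0.0194]
stop [ 0.5337 -0.1814]
drag [ 0.4954 -0.1141]
[0.26602516 0.53722491 0.23051008] [ 1.426 -3.768 -0.537]
```

```bash
python3 -m inch '[[0,0,-0.09,0.13,-0.4,0,1],[0,0,-0.18,0.26,-0.7,0,1],[0,0,-0.26,0.36,-1,0,1]]'
python3 -m inch '[[0,0,-0.09,0.13,-0.4,0,1],[0,0,-0.18,0.26,-0.7,0,1],[0,0,-0.26,0.36,-1,0,1]]'
python3 -m inch '[[0,0,-0.09,0.13,-0.4,0,1],[0,0,-0.18,0.26,-0.7,0,1],[0,0,-0.26,0.36,-1,0,1]]'
python3 -m inch '[[0,0,-0.09,0.13,-0.3,0,1],[0,0,-0.18,0.26,-0.55,-0.1,1],[0,0,-0.26,0.35,-0.77,-0.2,1],[0,0,-0.26,0.35,-0.77,-0.2,1],[0,0,-0.26,0.35,-0.77,-0.2,1]]'
python3 - <<'E'
from h import *
s=bot.observe();q=s["ee_rot"];print(s["eef_pos"],s["joint_pos"],2*np.degrees(np.arctan2(q[2],q[1]))-90)
cv2.imwrite("pics/w1.png",bot.capture("wrist"))
E
```

```text
time_s: 0.48
eef_pos: [0.3205, 0.386, 0.2308]
ee_rot: [-0.0, 0.327, 0.945, -0.0]
wrist_force: [0.7, -0.3, 0.7]
finger_gap: 0.0853
finger_force: 0.0
time_s: 0.85
eef_pos: [0.3745, 0.236, 0.2311]
ee_rot: [0.0, 0.422, 0.907, -0.0]
wrist_force: [0.7, -0.7, -0.2]
finger_gap: 0.0853
finger_force: 0.0
time_s: 1.23
eef_pos: [0.4286, 0.086, 0.2312]
ee_rot: [0.0, 0.512, 0.859, 0.0]
wrist_force: [0.1, 0.1, 0.2]
finger_gap: 0.0852
finger_force: 0.0
time_s: 1.85
eef_pos: [0.4803, -0.0275, 0.2012]
ee_rot: [-0.001, 0.596, 0.803, -0.0]
wrist_force: [-0.2, 0.1, 0.9]
finger_gap: 0.0853
finger_force: 0.0
[ 0.48029162 -0.02752858  0.20116708] [-5.75298009e-02  1.07191677e-01 -3.74793759e-01  1.08975188e+00
  4.01340681e-04  1.21886261e+00] 16.868090752503164
```

View pics/w1.png

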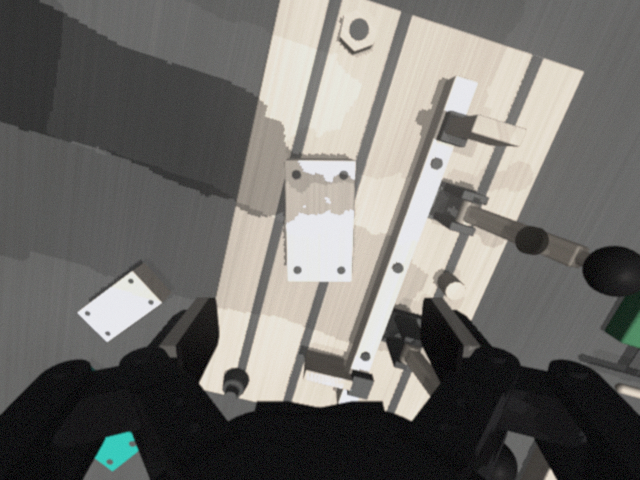

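The wrist view shows the block at (320,220), centred between the fingers and parallel to the pads. The rear finger has clear room before the fence. I'll go down and grip.

```bash
python3 -m inch '[[0,0,0,0,0,-0.3,1],[0,0,0,0,0,-0.6,1],[0,0,0,0,0,-0.8,1],[0,0,0,0,0,-0.95,1]]'
python3 -m inch '[[0,0,0,0,0,-0.12,1],[0,0,0,0,0,-0.23,1],[0,0,0,0,0,-0.23,0.6],[0,0,0,0,0,-0.23,0.6],[0,0,0,0,0,-0.23,0.6]]' 25
python3 -m inch '[[0,0,0,0,0,0,0.6],[0,0,0,0,0,0,0.6],[0,0,0,0,0,0,0.6],[0,0,0,0,0,0,0.6]]'
```

```text
time_s: 2.4
eef_pos: [0.4801, -0.0265, 0.058]
ee_rot: [-0.0, 0.595, 0.804, -0.0]
wrist_force: [0.4, -0.3, 0.6]
finger_gap: 0.0858
finger_force: 0.0
time_s: 3.02
eef_pos: [0.4807, -0.0273, 0.0249]
ee_rot: [-0.0, 0.596, 0.803, 0.0]
wrist_force: [-2.8, 2.0, 1.6]
finger_gap: 0.0591
finger_force: 29.8
time_s: 3.52
eef_pos: [0.4807, -0.0273, 0.0249]
ee_rot: [-0.0, 0.596, 0.803, 0.001]
wrist_force: [-3.6, 3.1, 6.3]
finger_gap: 0.0595
finger_force: 30.4
```

```bash
python3 -m inch '[[0,0,-0.08,0,-0.1,0,0.6],[0,0,-0.16,0.03,-0.2,0,0.6],[0,0,-0.24,0.06,-0.3,0,0.6],[0,0,-0.32,0.08,-0.4,0,0.6],[0,0,-0.35,0.1,-0.48,0,0.6]]'
python3 -m inch '[[0,0,0,0,-0.04,0,0.6],[0,0,0,0,-0.07,0,0.6],[0,0,0,0,-0.07,0,0.6],[0,0,0,0,-0.07,0,1],[0,0,0,0,-0.07,0,1]]'
python3 -m inch '[[0,0,0,0,0,0,1],[0,0,0,0,0,0.3,1],[0,0,0,-0.2,0,0.6,1],[0,0,0,-0.4,0,0.6,1]]'
python3 - <<'E'
from h import *
s=bot.observe();q=s["ee_rot"];print(s["eef_pos"],s["joint_pos"].round(3),2*np.degrees(np.arctan2(q[2],q[1]))-90)
E
```

```text
time_s: 4.15
eef_pos: [0.4965, -0.0992, 0.025]
ee_rot: [-0.001, 0.701, 0.713, 0.002]
wrist_force: [-1.4, 7.8, 5.7]
finger_gap: 0.0595
finger_force: 30.4
time_s: 4.78
eef_pos: [0.4958, -0.1108, 0.0243]
ee_rot: [0.0, 0.7, 0.714, -0.0]
wrist_force: [0.0, 1.1, 0.3]
finger_gap: 0.0849
finger_force: 0.0
time_s: 5.28
eef_pos: [0.438, -0.1112, 0.1176]
ee_rot: [0.003, 0.7, 0.714, 0.001]
wrist_force: [0.3, 0.7, -1.0]
finger_gap: 0.0854
finger_force: 0.0
[ 0.43801309 -0.11117472  0.11756274] [-0.248  0.115 -0.571  0.879 -0.     1.303] 1.119528218015219
```

```bash
python3 -m inch '[[0,0,0.22,0,0,0,0.6],[0,0,0.44,0,0,0,0.6],[0,0,0.66,0,0,0,0.6],[0,0,0.88,0,0,0,0.6],[0,0,1,0,0,0,0.6]]'
python3 -m inch '[[0,0,0.22,0,0,0,0.6],[0,0,0.44,0,0,0,0.6],[0,0,0.66,0,0,0,0.6],[0,0,0.88,0,0,-0.2,0.6],[0,0,1,0,0,-0.4,0.6]]'
python3 -m inch '[[0,0,0,0,0,-0.2,0.6],[0,0,0,0,0,-0.27,0.6],[0,0,0,0,0,-0.27,0.6]]'
python3 - <<'E'
from h import *
s=bot.observe();q=s["ee_rot"];print(s["eef_pos"],s["joint_pos"].round(3),2*np.degrees(np.arctan2(q[2],q[1]))-90)
cv2.imwrite("pics/t2.png",cv2.resize(bot.capture("top")[160:310,235:450],(800,558),interpolation=cv2.INTER_CUBIC))
E
```

```text
time_s: 5.9
eef_pos: [0.4356, -0.1104, 0.1143]
ee_rot: [0.0, 0.372, 0.928, -0.0]
wrist_force: [-0.0, 0.4, 0.3]
finger_gap: 0.0512
finger_force: 0.0
time_s: 6.52
eef_pos: [0.4363, -0.1106, 0.054]
ee_rot: [0.001, -0.012, 1.0, -0.0]
wrist_force: [0.8, -0.3, 0.3]
finger_gap: 0.0514
finger_force: 0.0
time_s: 6.9
eef_pos: [0.4355, -0.1103, 0.0137]
ee_rot: [-0.0, -0.01, 1.0, 0.0]
wrist_force: [0.8, -0.2, 0.2]
finger_gap: 0.0515
finger_force: 0.0
[ 0.43552974 -0.11030921  0.01369686] [-0.248  0.249 -0.692  0.631 -0.    -0.267] 91.10183840904051
```

View pics/t2.png

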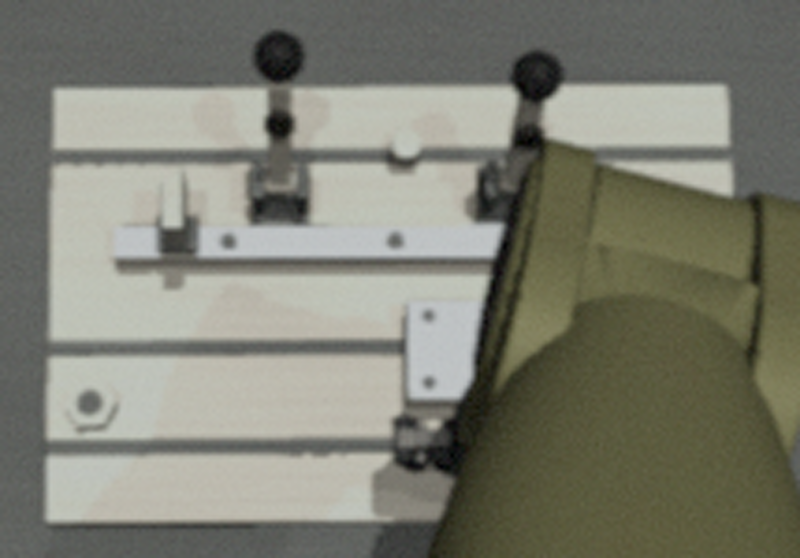

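The top view shows the block square to the fence with its left end at column 405. The finger at (425,440) stands in front of its front face. I'll push it gently to the fence.

```bash
python3 -m inch '[[0,0,0,0.03,0,0.03,0.6],[0,0,0,0.09,0,0.03,0.6],[0,0,0,0.15,0,0.03,0.6],[0,0,0,0.21,0,0.03,0.6],[0,0,0,0.26,0,0.03,0.6]]'
python3 -m inch '[[0,0,0,0.015,0,0,0.6],[0,0,0,0.03,0,0,0.6],[0,0,0,0.04,0,0,0.6]]'
```

```text
time_s: 7.58
eef_pos: [0.4724, -0.1101, 0.0179]
ee_rot: [-0.003, -0.01, 1.0, 0.0]
wrist_force: [-9.7, 0.0, 7.8]
finger_gap: 0.0512
finger_force: 4.4
time_s: 7.95
eef_pos: [0.4788, -0.1101, 0.0179]
ee_rot: [-0.002, -0.01, 1.0, 0.0]
wrist_force: [-7.5, -0.0, 5.4]
finger_gap: 0.0513
finger_force: 3.5
```

```bash
python3 -m inch '[[0,0,0,0.01,0,0,0.6],[0,0,0,0.02,0,0,0.6],[0,0,0,0.03,0,0,0.6]]'
python3 -m inch '[[0,0,0,0.01,0,0,0.6],[0,0,0,0.02,0,0,0.6]]'
python3 -m inch '[[0,0,0,0.01,0,0,0.6],[0,0,0,0.02,0,0,0.6]]'
```

```text
time_s: 8.32
eef_pos: [0.4834, -0.1101, 0.0179]
ee_rot: [-0.002, -0.01, 1.0, 0.0]
wrist_force: [-7.1, -0.7, 3.6]
finger_gap: 0.0516
finger_force: 3.4
time_s: 8.57
eef_pos: [0.4838, -0.1101, 0.0176]
ee_rot: [-0.004, -0.01, 1.0, -0.0]
wrist_force: [-16.6, -1.4, 12.3]
finger_gap: 0.0515
finger_force: 8.0
time_s: 8.82
eef_pos: [0.4838, -0.11, 0.0171]
ee_rot: [-0.007, -0.009, 1.0, -0.0]
wrist_force: [-22.7, -0.7, 15.4]
finger_gap: 0.051
finger_force: 11.9
```

```bash
python3 -m inch '[[0,0,0,-0.15,0,0,0.6],[0,0,0,-0.15,0,0.3,0.6],[0,0,0,-0.1,0.2,0.6,0.4],[0,0,-0.2,0.1,0.4,0.7,0.2],[0,0,-0.4,0.19,0.57,0.7,0.2]]'
python3 -m inch '[[0,0,-0.22,0,0,0,0.2],[0,0,-0.44,0,0,0,0.2],[0,0,-0.66,0,0,0,0.2],[0,0,-0.88,0,0,0,0.2],[0,0,-1,0,0,0,0.2]]'
python3 -m inch '[[0,0,-0.22,0,0,0,0.2],[0,0,-0.44,0,0,0,0.2],[0,0,-0.6,0,0,-0.2,0.2],[0,0,-0.6,0,0,-0.4,0.2],[0,0,-0.6,0,0,-0.4,0.2]]'
python3 - <<'E'
from h import *
s=bot.observe();q=s["ee_rot"];print(s["eef_pos"],2*np.degrees(np.arctan2(q[2],q[1]))-90)
cv2.imwrite("pics/t3.png",cv2.resize(bot.capture("top")[160:310,235:450],(800,558),interpolation=cv2.INTER_CUBIC))
E
```

```text
time_s: 9.45
eef_pos: [0.5237, -0.0237, 0.1259]
ee_rot: [0.003, 0.149, 0.989, 0.0]
wrist_force: [-0.3, -0.0, 0.4]
finger_gap: 0.0172
finger_force: 0.0
time_s: 10.07
eef_pos: [0.5208, -0.0246, 0.1236]
ee_rot: [0.001, 0.516, 0.857, 0.0]
wrist_force: [0.3, 0.5, -1.0]
finger_gap: 0.0167
finger_force: 0.0
time_s: 10.7
eef_pos: [0.5184, -0.0246, 0.0616]
ee_rot: [-0.001, 0.7, 0.714, -0.001]
wrist_force: [-0.1, -1.1, 0.2]
finger_gap: 0.0169
finger_force: 0.0
[ 0.51836215 -0.02457057  0.06161756] 1.1199297875896974
```

View pics/t3.png

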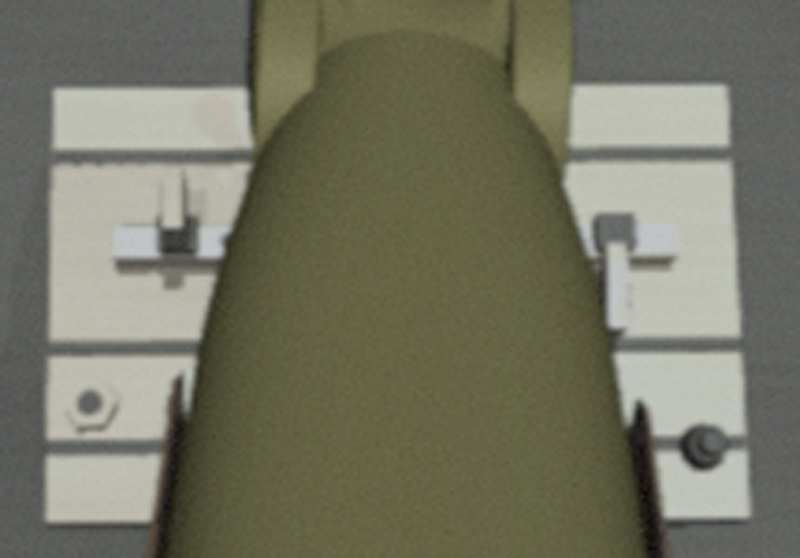

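The top view shows the arm hiding the block. The right stop (615,280), jack (705,445) and nut (90,402) are undisturbed. I'll carry on by force feedback.

```bash
python3 -m inch '[[0,0,0,0,0,-0.15,0.2],[0,0,0,0,0,-0.26,0.2],[0,0,0,0,-0.03,-0.26,0.2],[0,0,0,0,-0.07,-0.26,0.2],[0,0,0,0,-0.11,-0.26,0.2]]'
python3 -m inch '[[0,0,0,0,-0.02,0,0.2],[0,0,0,0,-0.04,0,0.2]]'
```

```text
time_s: 11.38
eef_pos: [0.5205, -0.0419, 0.0251]
ee_rot: [0.001, 0.7, 0.714, 0.0]
wrist_force: [-0.4, -0.2, -0.2]
finger_gap: 0.0171
finger_force: 0.0
time_s: 11.62
eef_pos: [0.5203, -0.0459, 0.025]
ee_rot: [-0.001, 0.7, 0.714, 0.002]
wrist_force: [-0.5, 7.3, 3.6]
finger_gap: 0.0169
finger_force: 3.4
```

```bash
for i in 1 2 3; do python3 -m inch '[[0,0,0,0,-0.01,0,0.2],[0,0,0,0,-0.02,0,0.2]]' | egrep 'eef|wrist'; done
```

```text
eef_pos: [0.5204, -0.0487, 0.025]
wrist_force: [-0.5, 6.7, 4.2]
eef_pos: [0.5203, -0.0517, 0.025]
wrist_force: [-0.6, 6.8, 3.2]
eef_pos: [0.5204, -0.0525, 0.025]
wrist_force: [-0.5, 15.6, 5.4]
```

```bash
python3 -m inch '[[0,0,0,0,-0.015,0,0.2],[0,0,0,0,-0.03,0,0.2]]' | egrep 'eef|wrist'
python3 -m inch '[[0,0,0,0,-0.01,0,0.2],[0,0,0,0,-0.01,0,0.2]]' | egrep 'eef|wrist'
```

```text
eef_pos: [0.5203, -0.0526, 0.0251]
wrist_force: [-0.1, 32.5, 8.9]
eef_pos: [0.5203, -0.0525, 0.0252]
wrist_force: [0.1, 34.0, 8.8]
```

```bash
python3 -m inch '[[0,0,0,0,0,0,0.2],[0,0,0,0,0,0,0.2],[0,0,0,0,0,0,0.2],[0,0,0,0,0,0,0.2],[0,0,0,0,0,0,0.2]]' | egrep 'eef|wrist'
python3 -m inch '[[0,0,0,0,0.12,0,0.2],[0,0,0,0,0.12,0.3,0.2],[0,0,0,-0.2,0.12,0.7,0.5],[0,0,0,-0.4,0.12,1,0.7],[0,0,0,-0.4,0.12,1,0.7]]' | egrep 'eef|wrist'
python3 - <<'E'
from h import *
cv2.imwrite("pics/w2.png",bot.capture("wrist"))
E
```

```text
eef_pos: [0.5203, -0.0525, 0.0251]
wrist_force: [-0.6, 33.5, 8.0]
eef_pos: [0.4607, -0.0448, 0.1784]
wrist_force: [0.1, -0.0, -0.5]
```

View pics/w2.png

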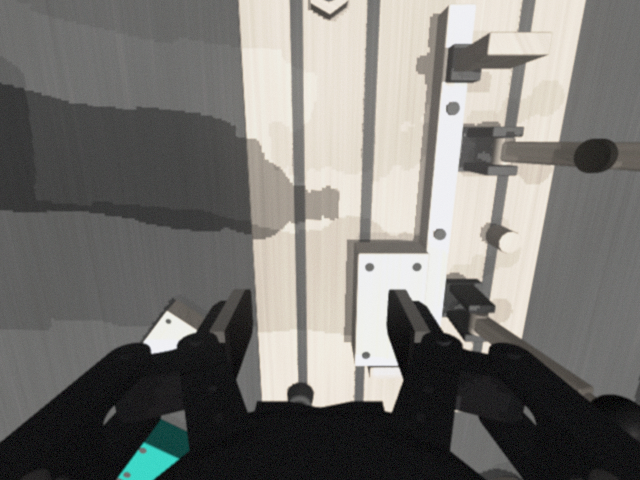

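The wrist view shows the block at (390,310) near the fence (440,235) and beside the stop finger (385,370). I'll measure the gap at the fence numerically.

```bash
cat >> h.py <<'E'
from scipy.spatial.transform import Rotation as Ro
def wz(px,z,s):
    c=bot.get_calibration("wrist");T=np.array(c["tool_from_camera"]);K=np.array(c["camera_matrix"])
    q=s["ee_rot"];R=Ro.from_quat([q[1],q[2],q[3],q[0]]).as_matrix()
    d=(R@T[:3,:3]@np.linalg.inv(K)@np.c_[np.array(px,float),np.ones(len(px))].T).T;o=R@T[:3,3]+s["eef_pos"]
    return o+d*((z-o[2])/d[:,2])[:,None]
E
python3 - <<'E'
from h import *
s=bot.observe();im=cv2.imread("pics/w2.png").astype(int)
for r in (200,262,275): print(r,im[r,345:362,2],im[r,415:460].min(1))
print("block z.05",wz([(357.5,275),(427.5,275),(390,252)],.05,s).round(4).tolist())
print("fence z.04",wz([(430.5,200),(458,200),(427.5,275),(451.5,275)],.04,s).round(4).tolist())
E
```

```text
200 [238 239 239 238 238 236 239 238 239 237 237 238 239 239 239 223 157] [222 205 165 152 152 147 137 114 105  95 102  97  96  98 106 146 210 238
 238 240 239 237 239 240 238 240 241 239 239 239 240 239 239 240 239 239
 239 240 240 232 222 221 223 221 219]
262 [203 155 137 130 136 134 135 131 115 102 100 101 144 210 236 240 240] [220 211 208 215 226 237 238 239 238 240 240 239 236 229 233 238 238 238
 239 239 238 239 238 240 239 241 238 235 233 232 237 234 227 222 219 219
 220 220 221 221 218 217 217 216 216]
275 [199 151 135 135 136 133 140 129 111  96  95 105 162 225 238 239 238] [240 237 239 238 238 239 237 240 240 240 239 235 229 233 238 236 236 238
 239 239 239 240 239 240 240 237 234 234 232 235 224 176 137 133 133 130
 127 128 123 125 126 122 123 126 127]
block z.05 [[0.4942, -0.0823, 0.05], [0.5533, -0.0813, 0.05], [0.52, -0.0614, 0.05]]
fence z.04 [[0.5521, -0.0192, 0.04], [0.5747, -0.0187, 0.04], [0.5568, -0.0853, 0.04], [0.5779, -0.0849, 0.04]]
```

The block is flush: its rear edge and the fence face both lie at x ≈ 0.553, with no dark gap between them, and the stop contact held at 34 N. Next is the right clamp, whose ball is at (0.623, -0.117, 0.172).

```bash
python3 -m inch '[[0,0,0.2,0,0,0.3,0.7],[0,0,0.4,0,0,0.6,0.7],[0,0,0.6,0.2,-0.1,0.65,0.7],[0,0,0.8,0.5,-0.25,0.65,0.7],[0,0,1,0.8,-0.4,0.65,0.7]]' | egrep 'eef'
python3 -m inch '[[0,0,0.2,0.1,-0.04,0,0.7],[0,0,0.4,0.2,-0.08,0,0.7],[0,0,0.6,0.28,-0.08,0,0.7],[0,0,0.8,0.28,-0.08,0,0.7],[0,0,1,0.28,-0.08,0,0.7]]' | egrep 'eef'
python3 -m inch '[[0,0,0,0,0,0,0.7],[0,0,0,0,0,0,0.7]]' | egrep 'eef|rot'
python3 - <<'E'
from h import *
cv2.imwrite("pics/w3.png",bot.capture("wrist"))
E
```

```text
eef_pos: [0.5812, -0.1051, 0.2703]
eef_pos: [0.6219, -0.1165, 0.2692]
eef_pos: [0.6217, -0.1164, 0.2707]
ee_rot: [-0.001, -0.008, 1.0, 0.0]
```

View pics/w3.png

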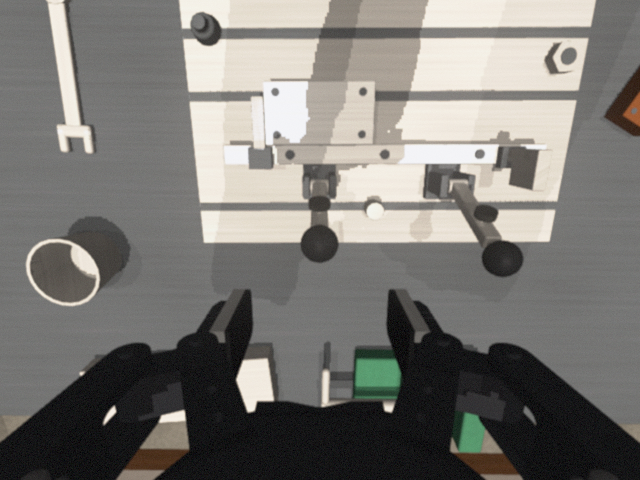

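The wrist view from behind shows the block flush on the fence and touching the stop at (263,110). The right ball at (320,243) is midway between the fingers. I'll go down and grip it.

```bash
python3 - <<'E'
from h import *
print(wz([(319.5,243)],.172,bot.observe()))
E
python3 -m inch '[[0,0,0,0,0,-0.3,0.7],[0,0,0,0.01,0,-0.55,0.7],[0,0,0,0.01,0,-0.77,0.7],[0,0,0,0.01,0,-0.77,0.7]]' | egrep 'eef|wrist'
python3 -m inch '[[0,0,0,0,0,0,0.2],[0,0,0,0,0,0,0.2],[0,0,0,0,0,0,0.2],[0,0,0,0,0,0,0.2]]' 40
```

```text
[[ 0.62330231 -0.11582449  0.172     ]]
eef_pos: [0.621, -0.1159, 0.1535]
wrist_force: [-0.5, -0.9, 0.9]
time_s: 16.73
eef_pos: [0.6248, -0.1165, 0.1585]
ee_rot: [0.002, -0.01, 1.0, -0.0]
wrist_force: [0.3, -0.2, 5.6]
finger_gap: 0.0256
finger_force: 39.2
```

```bash
python3 -m inch '[[0,0,0,-0.05,0,0.01,0.2],[0,0,0,-0.115,-0.002,0.02,0.2],[0,0,0,-0.233,-0.004,0.02,0.2],[0,0,0,-0.341,-0.006,0.005,0.2],[0,0,0,-0.447,-0.009,-0.027,0.2]]'
```

```text
time_s: 17.35
eef_pos: [0.5572, -0.1178, 0.1541]
ee_rot: [0.002, -0.01, 1.0, -0.0]
wrist_force: [2.3, 0.2, 3.4]
finger_gap: 0.0257
finger_force: 41.0
```

```bash
python3 -m inch '[[0,0,0,-0.1,-0.002,-0.047,0.2],[0,0,0,-0.19,-0.004,-0.109,0.2],[0,0,0,-0.271,-0.005,-0.183,0.2],[0,0,0,-0.339,-0.007,-0.269,0.2],[0,0,0,-0.394,-0.008,-0.365,0.2]]'
python3 -m inch '[[0,0,0,-0.029,0,-0.067,0.2],[0,0,0,-0.051,0,-0.137,0.2],[0,0,0,-0.061,0,-0.187,0.2],[0,0,0,-0.061,0,-0.187,0.2]]'
```

```text
time_s: 17.98
eef_pos: [0.4961, -0.119, 0.0978]
ee_rot: [-0.0, -0.009, 1.0, -0.0]
wrist_force: [-2.0, -0.8, 4.1]
finger_gap: 0.0258
finger_force: 45.1
time_s: 18.48
eef_pos: [0.4877, -0.1191, 0.0687]
ee_rot: [-0.0, -0.01, 1.0, -0.0]
wrist_force: [-1.5, -2.4, 0.2]
finger_gap: 0.0257
finger_force: 46.2
```

```bash
python3 -m inch '[[0,0,0,0,0,0,0.7],[0,0,0,0,0,0,0.7],[0,0,0,0,0,0.2,0.7],[0,0,0,0,0,0.45,0.7],[0,0,0,-0.01,0,0.45,0]]' | egrep 'eef|wrist|gap'
python3 -m inch '[[0,0,0,0,0,0,0],[0,0,0,0,0,0,0],[0,0,0,0,0,0,0],[0,0,0,0,0,-0.1,0],[0,0,0,0,0,-0.18,0]]'
```

```text
eef_pos: [0.4892, -0.1192, 0.14]
wrist_force: [-0.2, 0.9, -0.0]
finger_gap: 0.0431
time_s: 19.73
eef_pos: [0.4859, -0.1187, 0.1084]
ee_rot: [-0.001, -0.01, 1.0, 0.0]
wrist_force: [-0.0, 0.3, -1.0]
finger_gap: 0.0001
finger_force: 0.0
```

Now I'll press the ball down in small steps.

```bash
python3 -m inch '[[0,0,0,0,0,-0.03,0],[0,0,0,0,0,-0.06,0],[0,0,0,0,0,-0.09,0],[0,0,0,0,0,-0.12,0],[0,0,0,0,0,-0.15,0]]' | egrep 'eef|wrist'
python3 -m inch '[[0,0,0,0,0,-0.015,0],[0,0,0,0,0,-0.03,0]]' | egrep 'eef|wrist'
```

```text
eef_pos: [0.4866, -0.1189, 0.0873]
wrist_force: [-0.5, 0.4, 1.1]
eef_pos: [0.4865, -0.1189, 0.0829]
wrist_force: [-0.1, 1.0, 1.1]
```

```bash
for i in 1 2 3; do python3 -m inch '[[0,0,0,0,0,-0.01,0],[0,0,0,0,0,-0.02,0]]' | egrep 'eef|wrist'; done
```

```text
eef_pos: [0.4865, -0.1189, 0.0799]
wrist_force: [-0.6, -0.0, 0.7]
eef_pos: [0.4866, -0.1189, 0.0784]
wrist_force: [-8.2, 2.0, 26.1]
eef_pos: [0.4867, -0.119, 0.0778]
wrist_force: [-18.0, 4.1, 51.8]
```

```bash
python3 -m inch '[[0,0,0,0,0,0,0],[0,0,0,0,0,0,0],[0,0,0,0,0,0,0],[0,0,0,0,0,0,0],[0,0,0,0,0,0,0]]' | egrep 'eef|wrist'
python3 -m inch '[[0,0,0,0,0,0,0],[0,0,0,0,0,0,0],[0,0,0,0,0,0,0],[0,0,0,0,0,0,0],[0,0,0,0,0,0,0]]' | egrep 'eef|wrist'
python3 -m inch '[[0,0,0,0,0,0.1,0],[0,0,0,0,0,0.4,0],[0,0,0,0,0,0.8,0],[0,0,0,-0.3,0.3,1,0],[0,0,0,-0.5,0.9,1,0]]' | egrep 'eef|wrist'
python3 -m inch '[[0,0,0,-0.1,0.4,0,0],[0,0,0,-0.2,0.8,0.1,0],[0,0,0,-0.2,1,0.1,0],[0,0,0,-0.2,1,0.1,0]]' | egrep 'eef|wrist'
python3 - <<'E'
from h import *
a=bot.capture("top");b=bot.capture("scene")
o=np.zeros((420,800,3),np.uint8);o[:391,:400]=cv2.resize(a[160:370,235:450],(400,391),interpolation=3);o[:270,400:]=cv2.resize(b[195:350,195:425],(400,270),interpolation=3)
cv2.imwrite("pics/end.png",o);print(bot.observe()["time_s"])
E
```

```text
eef_pos: [0.4866, -0.119, 0.078]
wrist_force: [-14.3, 3.6, 42.5]
eef_pos: [0.4866, -0.119, 0.078]
wrist_force: [-14.2, 2.3, 42.6]
eef_pos: [0.4256, -0.0202, 0.2252]
wrist_force: [0.6, 1.6, 0.3]
eef_pos: [0.3949, 0.1315, 0.238]
wrist_force: [0.4, -0.3, 0.4]
23.825
```

View pics/end.png

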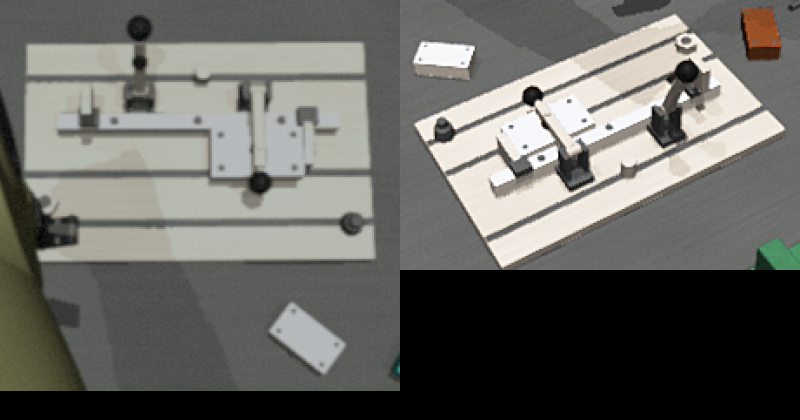

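The final view shows the block flush on the fence and against the right stop, with the right clamp level on it (ball at (260,182) in the left half). The left clamp is open, the bystanders are unmoved and the gripper is clear.

```bash
python3 -c "
from bench import bot
print(bot.sign_off())"
```

```text
the job is handed in; nothing more can be done
None
```

The job is handed in at about 24 s: the block is flush on the fence and was pressed against the right stop at about 34 N, then the right clamp was swung over and pressed down at about 43–52 N on its ball, with the left clamp still open and nothing else seen to have moved.

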